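# Nest housing cups and count each one in

## Robot

A 6-joint arm with a two-finger parallel gripper is mounted at the origin on the work surface. World frame = base frame: x ahead of the robot, y to its left, z up, the work surface at z = 0. Lengths are in mm, angles in degrees, forces in N, time in s.
With the tool pointing down it reaches from about 300 to 850 mm from the base axis. Payload 4.2 kg.
Tool frame: the origin (TCP) lies midway between the tips of the shut fingers; the grasp point (between the pads) lies 19 mm behind it; z points along the fingers, y is the line along which they close (so a half turn about z gives the same grasp; the last joint's range is limited). The gripper opens to 91 mm and grips with 3 to 60 N. Pads are 32 mm wide; open, the fingers measure 118 mm over their backs; the gripper's body (76 mm by 178 mm) begins 60 mm behind the grasp point.
Start: joints at [74.083, 18.312, 89.639, -0, 72.044, -1.146], TCP at [146.601, 556.017, 180.476] pointing down, gripper open.
Joint ranges: [-177.97, 177.97], [-48.28, 115.42], [12.27, 149.76], [-77.06, 257.06], [2.81, 150.46], [-146.56, 146.56]. Speed limits (degrees/s): [147.25, 147.25, 180, 180, 180, 180].

## Interface

Orientations are given as [roll, pitch, yaw] about the fixed x, y, z axes, in that order (R = Rz(yaw) Ry(pitch) Rx(roll)).
In Python, from workcell import state, grab_frame, camera_model, workorder gives the robot as it stands.
- The arm moves only by the tool carry_out, never from a script. Its argument "commands" is a list of rows, each a list of 7 numbers: the turn, a rotation vector about the tool's x, y, z in degrees, then the shift along the tool's x, y, z in mm, then the opening, from -1 (shut) to 1 (fully open). In form: [[ax, ay, az, dx, dy, dz, hand], ...]. A call has 1 to 20 rows; each row is the pose to reach, as a shift and turn from the pose commanded when the call began, along the tool's axes at that moment; what a row does not reach only later rows make up. A row lasts 1/10 s, in which the tool goes at most 50 mm and 8.59 degrees, less where a joint would pass 70% of its speed; a pose out of reach is approached as far as the arm can. A call with a gripper value outside its range is refused whole. The fingers move at their own pace and stop on an object; "force" is the grip in N (left out, the last holds). Time passes only in rows, so rows that repeat a pose let the fingers close. It gives the time, the measured TCP pose, the force, the opening and the grip force at its end, in the units of the state.
- state(): the state, without advancing time (a new reading comes with each control period).
- grab_frame(name): name is "side" or "top"; returns the picture (420x560x3 uint8, red, green, blue); there is no depth.
- camera_model(name): a dict with "fx", "fy", "cx", "cy" (pixels), "origin" and "rotation" of the camera in the world. Camera axes: x right, y up, looking along -z (the intrinsics and any distortion apply to the point x, -y, -z); pixel columns grow to the right and rows downward; lengths in mm; the calibration is good to about 2 mm. A picture is of the moment at which its call begins. camera_model takes no time and is no camera call.
- workorder.job_done(): hands the job in; it is judged then, once.
The state is a dict: "time_s": time; "qpos": joint angles; "qvel": joint speeds; "effort": joint torques, N m; "ee_pos": TCP position; "ee_rot": TCP orientation; "force": force on the tool from outside, world axes, zero at the start; "torque": the same for the moment, N m; "gripper_width": finger opening in mm; "gripper_force": force on a finger pad.
Only numpy, scipy, OpenCV 4.12 (cv2) and the standard library are available. Lean on these libraries where they do the work, as an engineer would, in place of code of your own. Each camera call takes 0.05 s, during which the arm holds its last target. There are 200 camera calls.

## Task

Two more stepped aluminium housing cups, the same as the one on the pad, stand loose on the bench. Nest them onto the one on the pad, one at a time, into a single upright stack; after each cup is fully down and let go, push the counter's sprung plunger all the way in to count it, and let it spring back before going on. Do not press the plunger before a cup has been added, and leave everything else where it stands.

Things in the scene. Friction and masses are not known exactly. Their poses are not given: they have to be found in the camera images.
- cup_base: Stepped aluminium cup, open top, 68 mm tall; upper part (height 31 to 68) a straight cylinder 60 in outer diameter, wall 3; foot (height 0 to 28) 49 in diameter, 43 at the very bottom; short sloping shoulder between. Origin: centre of the underside, z up. Starts on the pad. Nested, a foot enters the mouth below until the shoulder rests on the rim: each cup 39 above the next.
- cup_a: Stepped aluminium cup, open top, 68 mm tall; upper part (height 31 to 68) a straight cylinder 60 in outer diameter, wall 3; foot (height 0 to 28) 49 in diameter, 43 at the very bottom; short sloping shoulder between. Origin: centre of the underside, z up. One of the two loose ones, upright on the bench.
- cup_b: Stepped aluminium cup, open top, 68 mm tall; upper part (height 31 to 68) a straight cylinder 60 in outer diameter, wall 3; foot (height 0 to 28) 49 in diameter, 43 at the very bottom; short sloping shoulder between. Origin: centre of the underside, z up. The other loose one, identical, upright on the bench.
- pad: The fixed pad: a grey plate 110 x 110 x 8 with a black rubber disc of diameter 90 on it, top at height 12. Origin: centre of the underside.
- counter: Fixed batch counter: foot plate 130 (x) x 160 (y) x 22 mm high, box 55 x 90 up to height 69 behind the plunger. Above, a frame of 10 thick steel rod bars the way straight down to the plunger: rails along y at height 207, x = -4 and +55, on uprights at y = -70 and +70, same x. Origin: centre of the underside; -x is the front, the plunger's side.
- plunger_top (a point): Centre of the outer face of the sprung plunger's black cap (diameter 28 mm, 8 thick), which leans 35 degrees from vertical to the counter's front; in the counter's frame x = 0, y = 0, z = 85 when up. Axes: z points out of the face (push along -z), y is horizontal along the counter's width.
- plunger (a joint): Travel of the plunger in metres: 0 up, 0.014 pushed fully in against its stop; the spring pushes back with about 3 N at the start and 8 N at the end.
- beaker: Bystander: plain aluminium beaker without a step, 76 in diameter, 85 tall, standing. Origin: centre of the underside.
- spool: Bystander: grey flanged wire spool core, 64 in diameter, 50 tall, standing. Origin: centre of the underside.
- carton: Bystander: small carton 60 x 45 x 55 tall. Origin: centre of the underside.
- spray: Bystander: spray can, 52 in diameter, 170 tall, standing between pad and counter. Origin: centre of the underside.
- jug: Bystander: bottle 72 in diameter, 200 tall, at the back. Origin: centre of the underside.
- driver: Bystander: screwdriver lying on the left, about 200 long, 30 high.
- spanner: Bystander: spanner lying on the right, about 180 long.
Mind the look-alikes: they are no part of the job. What is shaped like the cup_b but purple is not meant. There is more than one size of the pad; the one meant has the size given above.

How it is judged:
By the outcome, as a careful person would: the job done as asked, in the order asked, and still so for the second after the job is handed in, with the robot touching nothing.
It also fails if it takes over 72 s, if anything falls off the work surface, if the arm or the gripper's body presses on something with over 40 N, if the wrist force passes 120 N, or if a joint passes its speed limit or range.

## Working session

There is one attempt and no reset: what is moved stays moved. The work goes in short steps, Python scripts to look and compute and a tool call to move; the robot and the scene stay as the last step left them, time stands still between calls to the robot, and variables do not carry over. Pictures are saved under pics/ and viewed, at most 10 in all, crops included, and the job is handed in when it is done.

Besides the shell and the picture viewer there is one more tool, called after "Emit:" as name(argument=value, ...) on one line, values as JSON. carry_out: Moves the arm, as the interface text tells. Its arguments: {"type":"object","properties":{"commands":{"type":"array"},"force":{"type":"number"}},"required":["commands"]}

```bash
mkdir -p pics; ls; python3 - <<'E'
from workcell import state, grab_frame, camera_model
import cv2
for n in("top","side"):
    f=grab_frame(n); cv2.imwrite(f"pics/{n}0.png",f[:,:,::-1]); print(n,camera_model(n))
print(state())
E
```

```text
pics
top {'fx': 475.06267982496064, 'fy': 475.06267982496064, 'cx': 279.91477440486517, 'cy': 209.4577348950771, 'origin': array([ 3.12136633e+02, -1.26133733e+00,  1.56967247e+03]), 'rotation': array([ 6.16187270e+00,  6.53539598e-02, -8.88398021e+01])}
side {'fx': 508.0243238970659, 'fy': 508.0243238970659, 'cx': 275.9050772786447, 'cy': 218.7022737676622, 'origin': array([ 399.78569789, -921.12704198, 1081.8118887 ]), 'rotation': array([42.83987969, -0.22573993, -4.25313795])}
{'time_s': 0.1, 'qpos': array([ 7.40837618e+01,  1.83484835e+01,  8.96976737e+01, -2.12270306e-03,
        7.20421237e+01, -1.14646214e+00]), 'qvel': array([ 0.05209163, -0.17314935, -0.06131738, -0.01349932,  0.047643  ,
        0.05855749]), 'effort': array([ 6.48847545e-04, -4.13336599e+01, -2.32509559e+01,  7.28798239e-02,
        4.20560210e-02, -4.42799683e-05]), 'ee_pos': array([146.47414504, 555.53681735, 179.7111148 ]), 'ee_rot': array([-1.79911696e+02,  2.51536252e-04,  1.65230880e+02]), 'force': array([-0.00634618,  0.6710562 , -0.29031042]), 'torque': array([ 0.02052445,  0.00277599, -0.00215989]), 'gripper_force': 0.0, 'gripper_width': 91.13998792094866}
```

View pics/top0.png

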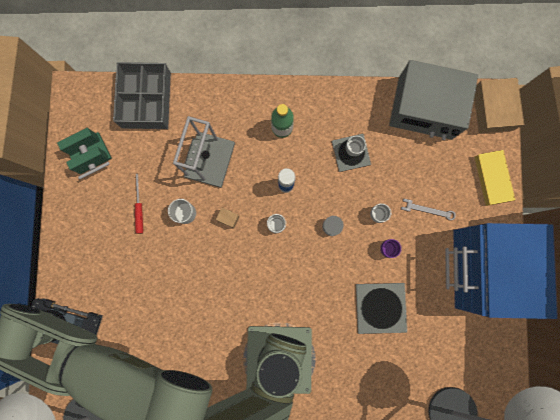

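View pics/side0.png

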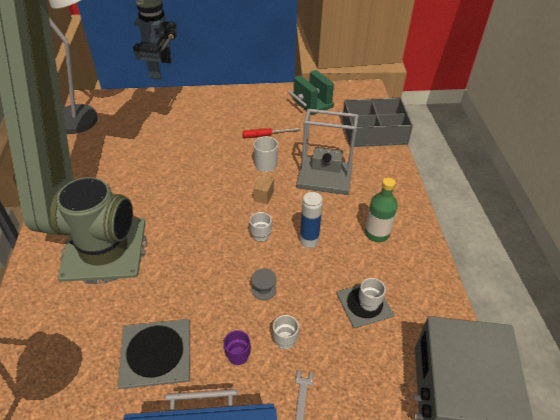

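The top view shows the base cup at (355,146) on the small pad (351,152). The larger pad at (381,308) is the wrong size. The stepped aluminium candidates are (276,224) and (381,213). The purple one (391,248) and the stepless wider beaker (181,211) are out. The counter is at about (207,155), and its frame leans outward in the picture by perspective. I'll confirm these in one enlarged crop sheet.

```bash
cat > h.py <<'E'
import numpy as np, cv2
from scipy.spatial.transform import Rotation as R
from workcell import state, grab_frame, camera_model
def rot(e): return R.from_euler('xyz',e,degrees=True)
def proj(n,P):
    c=camera_model(n); q=rot(c['rotation']).inv().apply(np.atleast_2d(P)-c['origin'])
    return np.c_[c['cx']+c['fx']*q[:,0]/-q[:,2], c['cy']-c['fy']*q[:,1]/-q[:,2]]
def ray(n,uv):
    c=camera_model(n); d=np.array([(uv[0]-c['cx'])/c['fx'],-(uv[1]-c['cy'])/c['fy'],-1])
    return c['origin'],rot(c['rotation']).apply(d)
def at(n,uv,z):
    o,d=ray(n,uv); return o+d*(z-o[2])/d[2]
E
python3 - <<'E'
from h import *
t=cv2.imread('pics/top0.png'); s=cv2.imread('pics/side0.png')
def crop(im,u,v,r=25,S=266): return cv2.resize(im[v-r:v+r,u-r:u+r],(S,S),interpolation=cv2.INTER_CUBIC)
a=np.hstack([crop(t,276,224),crop(t,381,213),crop(t,353,150)])
b=np.hstack([crop(s,261,228),crop(s,286,332),crop(s,371,297)])
cv2.imwrite('pics/crop1.png',np.vstack([a,b]))
c=np.hstack([crop(t,205,150,45,390),crop(s,326,150,45,390)])
cv2.imwrite('pics/crop2.png',c)
for n,uv,z in [('top',(276,220),68),('top',(381,211),68),('top',(355,143),80),('side',(261,220),68),('side',(286,324),68),('side',(372,287),80),('top',(304,360),0),('top',(280,360),0)]: print(n,uv,at(n,uv,z).round(1))
E
```

```text
top (276, 220) [440.3  15.5  68. ]
top (381, 211) [ 475.7 -317.5   68. ]
top (355, 143) [ 691.7 -232.3   80. ]
side (261, 220) [432.8  14.2  68. ]
side (286, 324) [ 472.2 -312.5   68. ]
side (372, 287) [ 685.5 -233.5   80. ]
top (304, 360) [ -3.3 -83.3   0. ]
top (280, 360) [-4.9 -6.2  0. ]
```

View pics/crop1.png

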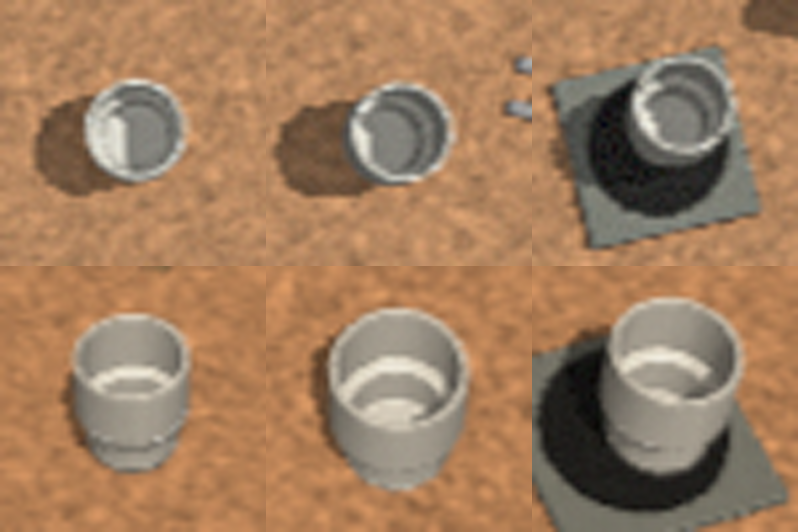

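View pics/crop2.png

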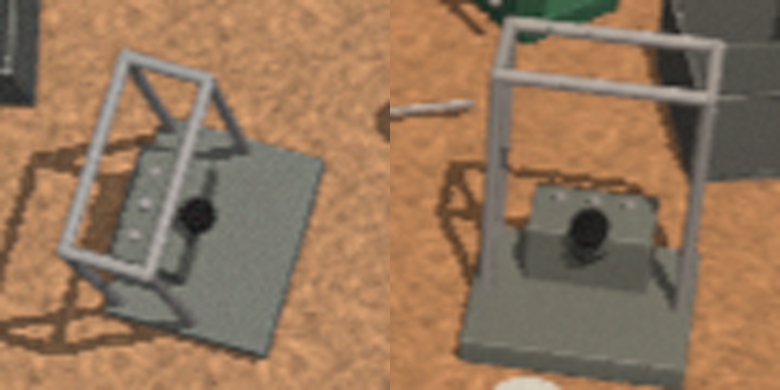

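All three aluminium cups show the step, so loose cups (276,223) and (381,212) are the ones meant. The base cup is at (356,145). The counter crop shows the cap at top (205,154) and side (327,157), with the front facing world -y. Next I fit poses: silhouettes for the loose cups, rim gradient for the base, and points for the counter.

```bash
python3 - <<'E'
from h import *
from scipy.optimize import minimize, least_squares
im={n:cv2.imread(f'pics/{n}0.png') for n in('top','side')}
th=np.linspace(0,2*np.pi,60,endpoint=False)
prof=[(0,21.5),(4,24.5),(28,24.5),(31,30),(68,30)]
def ring(x,y,z,r): return np.c_[x+r*np.cos(th),y+r*np.sin(th),0*th+z]
K=8
def sil(n,x,y,z0,u0,v0,w):
    m=np.zeros((w*K,w*K),np.uint8)
    rs=[ (proj(n,ring(x,y,z0+z,r))-[u0,v0]+.5)*K for z,r in prof]
    for a,b in zip(rs,rs[1:]): cv2.fillConvexPoly(m,cv2.convexHull(np.vstack([a,b]).astype(np.float32)).astype(np.int32),255)
    return cv2.resize(m,(w,w),interpolation=cv2.INTER_AREA)/255.
for name,g in (('c1',(437,15)),('c2',(475,-315)),):
  for n in('top','side'):
    u0,v0=(proj(n,[*g,40])[0]-20).astype(int); w=40
    hsv=cv2.cvtColor(im[n][v0:v0+w,u0:u0+w],cv2.COLOR_BGR2HSV)
    m=np.clip((110-hsv[...,1].astype(float))/60,0,1)
    f=lambda p:np.abs(sil(n,p[0],p[1],0,u0,v0,w)-m).sum()
    r=minimize(f,g,method='Nelder-Mead',options=dict(initial_simplex=[g,(g[0]+8,g[1]),(g[0],g[1]+8)]))
    print(name,n,r.x.round(1),round(r.fun,1),round(m.sum()))
# rims by edge contrast along the outer circle (all three, to compare)
for name,g,z in (('c1',(437,15),68),('c2',(475,-315),68),('base',(685,-236),80)):
  for n in('top','side'):
    gr=cv2.GaussianBlur(cv2.cvtColor(im[n],cv2.COLOR_BGR2GRAY),(0,0),.6).astype(np.float32)
    S=lambda x,y,r:cv2.remap(gr,*[a.astype(np.float32).reshape(1,-1) for a in proj(n,ring(x,y,z,r)).T],cv2.INTER_LINEAR)[0]
    sc=lambda x,y:(S(x,y,28.5)-.5*S(x,y,33)-.5*S(x,y,24)).mean()
    G=[(sc(g[0]+i,g[1]+j),g[0]+i,g[1]+j) for i in np.arange(-12,13) for j in np.arange(-12,13)]
    print('rim',name,n,np.round(sorted(G)[-1],1))
L=[('top',234.0,141.4,-65,-80,22),('top',221.4,186.4,-65,80,22),('top',205,154.1,0,0,85),('top',188.4,116.5,55,-70,207),('top',208.2,122.5,-4,-70,207),('top',174.3,162.2,55,70,207),('top',194.1,168,-4,70,207),
('side',305.9,121.6,-4,70,207),('side',354.9,127.6,-4,-70,207),('side',308.7,110.3,55,70,207),('side',356.2,115.6,55,-70,207),('side',327.1,157.4,0,0,85),('side',297.1,184.2,-65,80,22),('side',348.9,189.5,-65,-80,22)]
def res(p,L=L):
    return np.concatenate([proj(n,R.from_euler('z',p[2],degrees=True).apply([x,y,z])+[p[0],p[1],0])[0]-[u,v] for n,u,v,x,y,z in L])
for s in (L,L[:7],L[7:]):
    r=least_squares(res,[620,230,74],args=(s,),loss='soft_l1'); print('counter',r.x.round(1),r.fun.round(1) if s is L else '')
for n,uv,z in [('top',(286,175),170),('side',(312,198),170),('top',(283,107),200)]: print(n,at(n,uv,z).round())
E
```

```text
c1 top [431.6  15.7] 12.4 304
c1 side [430.5  16.8] 22.7 536
c2 top [ 471.7 -318.6] 9.4 331
c2 side [ 470.5 -316. ] 29.6 725Traceback (most recent call last):
  File "<stdin>", line 27, in <module>
  File "<stdin>", line 26, in <lambda>
  File "<stdin>", line 25, in <lambda>
  File "h.py", line 6, in proj
    c=camera_model(n); q=rot(c['rotation']).inv().apply(np.atleast_2d(P)-c['origin'])
ValueError: time passes only in moves, steps and waits
```

```bash
sed -i 's/^def rot/import functools\ncamera_model=functools.lru_cache(camera_model)\ndef rot/' h.py; python3 - <<'E'
from h import *
from scipy.optimize import least_squares
im={n:cv2.imread(f'pics/{n}0.png') for n in('top','side')}
th=np.linspace(0,2*np.pi,60,endpoint=False)
def ring(x,y,z,r): return np.c_[x+r*np.cos(th),y+r*np.sin(th),0*th+z]
for name,g,z in (('c1',(431,16),68),('c2',(471,-317),68),('base',(685,-236),80)):
  for n in('top','side'):
    gr=cv2.GaussianBlur(cv2.cvtColor(im[n],cv2.COLOR_BGR2GRAY),(0,0),.6).astype(np.float32)
    S=lambda x,y,r:cv2.remap(gr,*[a.astype(np.float32).reshape(1,-1) for a in proj(n,ring(x,y,z,r)).T],cv2.INTER_LINEAR)[0]
    sc=lambda x,y:(S(x,y,28.5)-.5*S(x,y,33)-.5*S(x,y,24)).mean()
    G=[(sc(g[0]+i,g[1]+j),g[0]+i,g[1]+j) for i in np.arange(-12,13) for j in np.arange(-12,13)]
    print('rim',name,n,np.round(sorted(G)[-1],1))
L=[('top',234.0,141.4,-65,-80,22),('top',221.4,186.4,-65,80,22),('top',205,154.1,0,0,85),('top',188.4,116.5,55,-70,207),('top',208.2,122.5,-4,-70,207),('top',174.3,162.2,55,70,207),('top',194.1,168,-4,70,207),
('side',305.9,121.6,-4,70,207),('side',354.9,127.6,-4,-70,207),('side',308.7,110.3,55,70,207),('side',356.2,115.6,55,-70,207),('side',327.1,157.4,0,0,85),('side',297.1,184.2,-65,80,22),('side',348.9,189.5,-65,-80,22)]
def res(p,L=L):
    return np.concatenate([proj(n,R.from_euler('z',p[2],degrees=True).apply([x,y,z])+[p[0],p[1],0])[0]-[u,v] for n,u,v,x,y,z in L])
for s in (L,L[:7],L[7:]):
    r=least_squares(res,[620,230,74],args=(s,),loss='soft_l1'); print('counter',r.x.round(1),res(r.x).round(1) if s is L else '')
for n,uv,z in [('top',(286,175),170),('side',(312,198),170),('top',(283,107),200)]: print(n,at(n,uv,z).round())
E
```

```text
rim c1 top [ 23.8 432.   14. ]
rim c1 side [ 15.7 431.   16. ]
rim c2 top [  30.2  472.  -320. ]
rim c2 side [  25.  471. -317.]
rim base top [  28.4  688.  -237. ]
rim base side [  26.2  688.  -235. ]
counter [645.  242.7  75.4] [ 0.5 -0.6 -0.5  0.1  1.  -0.   0.1  0.9 -0.6  0.2  0.2  0.2 -0.3 -0.2
 -0.1  0.5  0.1  0.  -0.1 -0.2  0.3 -0.2 -0.1 -0.4 -0.2 -0.7  0.6  0.7]
counter [645.2 242.8  75.3] 
counter [644.8 242.5  75.6] 
top [567. -13. 170.]
side [563. -13. 170.]
top [766.   0. 200.]
```

```bash
cat >> h.py <<'E'
def go(x,y,z,yaw=75.4,tilt=0):
    s=state(); R0=rot(s['ee_rot']); RT=rot([180,0,yaw])*R.from_euler('y',tilt,degrees=True)
    print('t',round(s['time_s'],2),'pos',s['ee_pos'].round(1),'q',s['qpos'].round(0),'w',round(s['gripper_width'],1),'F',s['force'].round(1))
    print('turn',(R0.inv()*RT).as_rotvec(degrees=True).round(1),'shift',R0.inv().apply(np.array([x,y,z])-s['ee_pos']).round(1))
E
python3 -c "
from h import *
go(431,16,150);go(431,16,35)"
```

```text
t 0.1 pos [146.5 555.5 179.7] q [74. 18. 90. -0. 72. -1.] w 91.1 F [-0.   0.7 -0.3]
turn [-0.1  0.1 89.8] shift [-412.7 -449.1   30.4]
t 0.1 pos [146.5 555.5 179.7] q [74. 18. 90. -0. 72. -1.] w 91.1 F [-0.   0.7 -0.3]
turn [-0.1  0.1 89.8] shift [-412.7 -449.   145.4]
```

Emit:
carry_out(commands=[[0, 0, 90, -412.7, -449.1, 30, 1], [0, 0, 90, -412.7, -449.1, 30, 1], [0, 0, 90, -412.7, -449.1, 30, 1], [0, 0, 90, -412.7, -449.1, 30, 1], [0, 0, 90, -412.7, -449.1, 30, 1], [0, 0, 90, -412.7, -449.1, 30, 1], [0, 0, 90, -412.7, -449.1, 30, 1], [0, 0, 90, -412.7, -449.1, 30, 1], [0, 0, 90, -412.7, -449.1, 30, 1], [0, 0, 90, -412.7, -449.1, 30, 1], [0, 0, 90, -412.7, -449.1, 30, 1], [0, 0, 90, -412.7, -449.1, 30, 1], [0, 0, 90, -412.7, -449.1, 30, 1], [0, 0, 90, -412.7, -449.1, 30, 1], [0, 0, 90, -412.7, -449.1, 30, 1], [0, 0, 90, -412.7, -449.1, 30, 1]])

```text
time_s: 1.7
ee_pos: [430.3, 17.9, 150.4]
ee_rot: [-180.0, -0.0, 75.3]
force: [0.2, -0.0, 0.2]
gripper_width: 91.3
gripper_force: 0.0
```

```bash
python3 -c "
from h import *
go(431,16,36)"
```

```text
t 1.7 pos [430.3  17.9 150.4] q [  1.   7. 110.   0.  64.  15.] w 91.3 F [ 0.2 -0.   0.2]
turn [-0.  -0.  -0.1] shift [ -1.7   1.2 114.4]
```

Descend with the gripper open, then close with 15 N.

Emit:
carry_out(commands=[[0, 0, 0, -1.7, 1.2, 50, 1], [0, 0, 0, -1.7, 1.2, 90, 1], [0, 0, 0, -1.7, 1.2, 114, 1], [0, 0, 0, -1.7, 1.2, 114, 1], [0, 0, 0, -1.7, 1.2, 114, 1], [0, 0, 0, -1.7, 1.2, 114, -1], [0, 0, 0, -1.7, 1.2, 114, -1], [0, 0, 0, -1.7, 1.2, 114, -1], [0, 0, 0, -1.7, 1.2, 114, -1], [0, 0, 0, -1.7, 1.2, 114, -1], [0, 0, 0, -1.7, 1.2, 114, -1]], force=15)

```text
time_s: 2.8
ee_pos: [431.9, 14.5, 36.5]
ee_rot: [180.0, -0.0, 75.2]
force: [0.5, -0.4, 0.5]
gripper_width: 45.8
gripper_force: 0.0
```

```bash
python3 -c "
from h import *
go(431,16,170);go(600,-236,170); go(688,-236,135)"
```

```text
t 2.8 pos [431.9  14.5  36.5] q [  0.  15. 119.   0.  46.  15.] w 45.8 F [ 0.5 -0.4  0.5]
turn [ 0.  -0.  -0.2] shift [   1.2   -1.2 -133.5]
t 2.8 pos [431.9  14.5  36.5] q [  0.  15. 119.   0.  46.  15.] w 45.8 F [ 0.5 -0.4  0.5]
turn [ 0.  -0.  -0.2] shift [-199.4  226.5 -133.5]
t 2.8 pos [431.9  14.5  36.5] q [  0.  15. 119.   0.  46.  15.] w 45.8 F [ 0.5 -0.4  0.5]
turn [ 0.  -0.  -0.2] shift [-176.9  311.5  -98.4]
```

Width reads 45.8 mm with no force, where the 60 mm cup should have stopped it. I'll look before going on.

```bash
python3 - <<'E'
from h import *
t=grab_frame('top')[:,:,::-1]; s=grab_frame('side')[:,:,::-1]
a=cv2.resize(t[150:290,210:350],(400,400),interpolation=cv2.INTER_CUBIC); b=cv2.resize(s[150:290,190:330],(400,400),interpolation=cv2.INTER_CUBIC)
cv2.imwrite('pics/p5.png',np.hstack([a,b])); st=state(); print(st['gripper_width'],st['gripper_force'])
E
```

```text
37.79645097976666 0.0
```

View pics/p5.png

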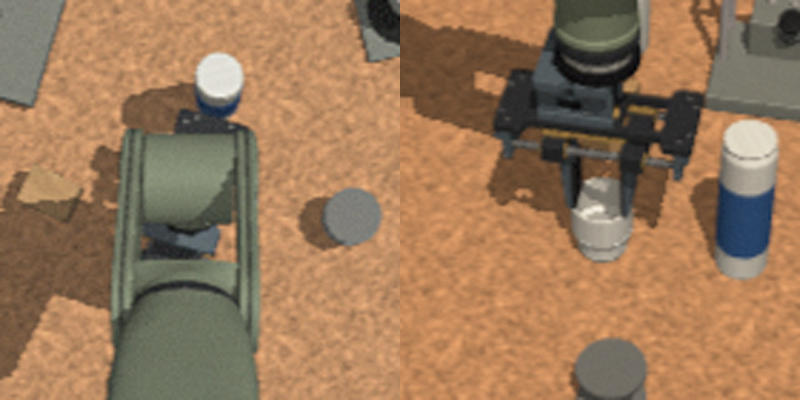

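The side view shows the cup standing at about (260,227), with the fingers seemingly behind it. I'll project the finger positions into this frame.

```bash
python3 - <<'E'
from h import *
s=state(); p=s['ee_pos']; Rt=rot(s['ee_rot'])
for off in (-19,19):
  for z in (0,-25,-55): print(off,z,(( proj('side',p+Rt.apply([0,off,z]))[0]-[190,150])*2.857+[400,0]).round())
print('cup rim centre', ((proj('side',[431,16,68])[0]-[190,150])*2.857+[400,0]).round(),((proj('side',[431,16,0])[0]-[190,150])*2.857+[400,0]).round())
f=grab_frame('side')[:,:,::-1]; cv2.imwrite('pics/p6.png',cv2.resize(f[190:250,230:290],(600,600),interpolation=cv2.INTER_CUBIC))
print(s['gripper_width'],s['ee_pos'])
E
```

```text
-19 0 [583. 219.]
-19 -25 [583. 202.]
-19 -55 [582. 180.]
19 0 [622. 225.]
19 -25 [622. 207.]
19 -55 [621. 186.]
cup rim centre [601. 199.] [602. 246.]
37.79645097976666 [431.89699976  14.52762353  36.44179114]
```

View pics/p6.png

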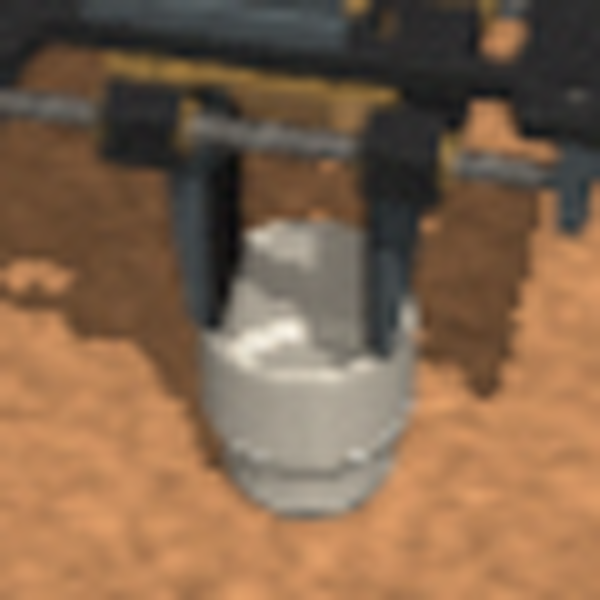

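The fingers appear within the cup's outline. I'll hold for two rows to see whether they meet anything.

Emit:
carry_out(commands=[[0, 0, 0, 0, 0, 0, -1], [0, 0, 0, 0, 0, 0, -1]])

```text
time_s: 3.15
ee_pos: [431.9, 14.6, 36.4]
ee_rot: [-180.0, -0.0, 75.2]
force: [0.1, -0.5, 0.7]
gripper_width: 18.2
gripper_force: 0.0
```

Nothing lies between the pads, so the reading and the picture disagree. One closer look in both views, with the fingers nearly shut and the predicted tip marked.

```bash
python3 - <<'E'
from h import *
p=state()['ee_pos']; o=[]
for n,(u,v) in (('side',(230,190)),('top',(245,192))):
    f=cv2.resize(grab_frame(n)[v:v+60,u:u+60,::-1],(400,400),interpolation=cv2.INTER_CUBIC)
    for q,c in ((p,(0,0,255)),(p+[0,0,31],(0,255,0))):
        a=((proj(n,q)[0]-[u,v]+.5)*400/60).astype(int); cv2.circle(f,tuple(map(int,a)),3,c,-1)
    o.append(f)
cv2.imwrite('pics/p7.png',np.hstack(o)); print(state()['gripper_width'],state()['gripper_force'])
E
```

```text
9.888921794835078 0.0
```

View pics/p7.png

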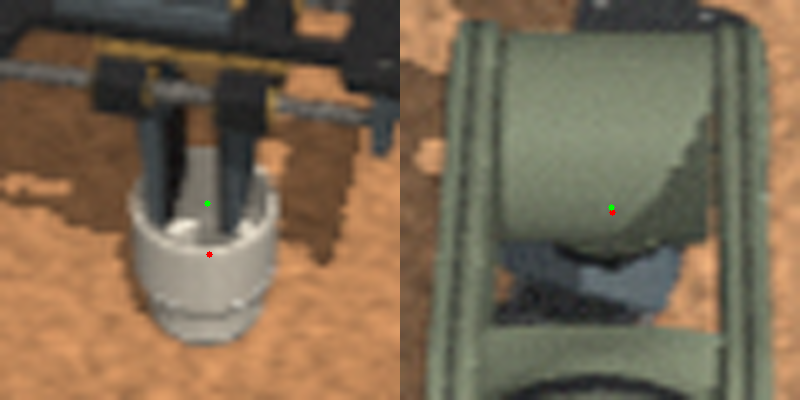

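The red (tip) and green dots fall where the fingers are drawn: they really are within the cup at z≈36. They closed there with no contact force. I'll open gently and see whether the wall stops them from inside.

Emit:
carry_out(commands=[[0, 0, 0, 0, 0, 0, 1], [0, 0, 0, 0, 0, 0, 1], [0, 0, 0, 0, 0, 0, 1], [0, 0, 0, 0, 0, 0, 1], [0, 0, 0, 0, 0, 0, 1], [0, 0, 0, 0, 0, 0, 1], [0, 0, 0, 0, 0, 0, 1], [0, 0, 0, 0, 0, 0, 1]], force=10)

```text
time_s: 4.05
ee_pos: [431.9, 14.6, 36.4]
ee_rot: [180.0, -0.0, 75.2]
force: [0.9, 0.1, 0.1]
gripper_width: 71.6
gripper_force: 0.0
```

```bash
cat > sil.py <<'E'
from h import *
from scipy.optimize import minimize
th=np.linspace(0,2*np.pi,60,endpoint=False)
def ring(x,y,z,r): return np.c_[x+r*np.cos(th),y+r*np.sin(th),0*th+z]
def rim(n,f,g,z,r=12):
    gr=cv2.GaussianBlur(cv2.cvtColor(f,cv2.COLOR_RGB2GRAY),(0,0),.6).astype(np.float32)
    S=lambda x,y,r:cv2.remap(gr,*[a.astype(np.float32).reshape(1,-1) for a in proj(n,ring(x,y,z,r)).T],cv2.INTER_LINEAR)[0]
    sc=lambda x,y:(S(x,y,28.5)-.5*S(x,y,33)-.5*S(x,y,24)).mean()
    return np.round(max((sc(g[0]+i,g[1]+j),g[0]+i,g[1]+j) for i in np.arange(-r,r+1) for j in np.arange(-r,r+1)),1)
E
python3 -c "
from sil import *
s=state();print(s['gripper_width'],s['gripper_force'],s['force'].round(1))"
```

```text
71.59101648479094 0.0 [0.9 0.1 0.1]
```

The fingers passed both ways with no force at all. I'll open fully and retry lower, so the pads span the foot and shoulder too.

Emit:
carry_out(commands=[[0, 0, 0, 0, 0, 0, 1], [0, 0, 0, 0, 0, 0, 1], [0, 0, 0, 0, 0, 0, 1], [0, 0, 0, 0, 0, 22, 1], [0, 0, 0, 0, 0, 22, 1], [0, 0, 0, 0, 0, 22, -1], [0, 0, 0, 0, 0, 22, -1], [0, 0, 0, 0, 0, 22, -1], [0, 0, 0, 0, 0, 22, -1], [0, 0, 0, 0, 0, 22, -1], [0, 0, 0, 0, 0, 22, -1], [0, 0, 0, 0, 0, 22, -1]], force=15)

```text
time_s: 5.25
ee_pos: [432.2, 14.6, 14.8]
ee_rot: [180.0, -0.0, 75.2]
force: [0.5, 0.9, 4.3]
gripper_width: 60.4
gripper_force: 15.0
```

```bash
python3 - <<'E'
from sil import *
f=grab_frame('side'); s=state(); print(s['gripper_width'],s['gripper_force'],s['force'].round(1),rim('side',f,(431,16),68))
cv2.imwrite('pics/p8.png',cv2.resize(f[190:250,230:290,::-1],(600,600),interpolation=cv2.INTER_CUBIC))
E
```

```text
60.43112779623997 15.00449183396995 [-0.1  0.4  5.3] [ 12.9 431.   16. ]
```

View pics/p8.png

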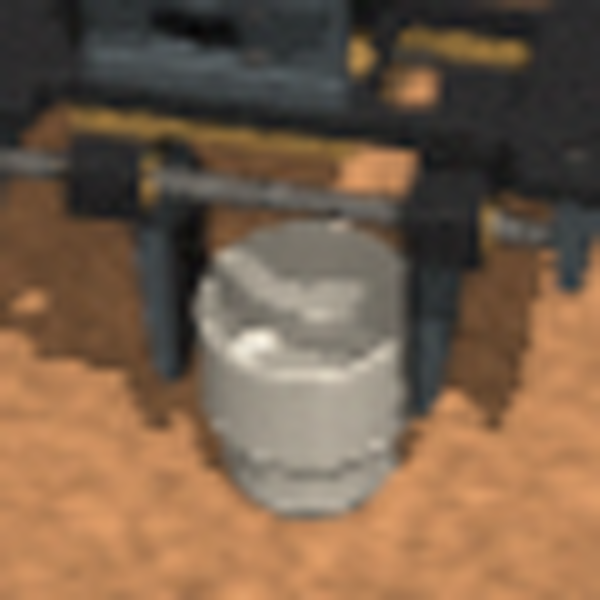

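The cup stands unmoved and is now truly held (60.4 mm, 15 N). But tips at cup height 15 would foul the lower cup's rim when nesting. I'll regrasp about 17 mm higher and check that it holds.

Emit:
carry_out(commands=[[0, 0, 0, 0, 0, 0, 0.7], [0, 0, 0, 0, 0, 0, 0.7], [0, 0, 0, 0, 0, -17, 0.7], [0, 0, 0, 0, 0, -17, 0.7], [0, 0, 0, 0, 0, -17, -1], [0, 0, 0, 0, 0, -17, -1], [0, 0, 0, 0, 0, -17, -1], [0, 0, 0, 0, 0, -17, -1], [0, 0, 0, 0, 0, -17, -1]], force=20)

```text
time_s: 6.2
ee_pos: [431.6, 14.6, 31.1]
ee_rot: [-180.0, 0.0, 75.2]
force: [-1.0, -0.5, -1.5]
gripper_width: 58.5
gripper_force: 20.0
```

Held again at 20 N. Lift gently and check.

Emit:
carry_out(commands=[[0, 0, 0, 0, 0, -5, -1], [0, 0, 0, 0, 0, -15, -1], [0, 0, 0, 0, 0, -30, -1], [0, 0, 0, 0, 0, -30, -1], [0, 0, 0, 0, 0, -30, -1]], force=25)

```text
time_s: 6.7
ee_pos: [432.2, 14.6, 61.9]
ee_rot: [179.9, -0.0, 75.2]
force: [0.2, 0.5, -0.3]
gripper_width: 58.4
gripper_force: 25.0
```

```bash
python3 - <<'E'
from sil import *
f=grab_frame('side'); t=grab_frame('top'); s=state(); print(s['gripper_width'],s['gripper_force'],s['force'].round(1),[(z,rim('side',f,(431,16),z)) for z in (68,83,98)])
a=cv2.resize(f[175:245,225:295,::-1],(500,500),interpolation=cv2.INTER_CUBIC)
cv2.imwrite('pics/p9.png',a)
E
```

```text
58.7095682011851 24.99901905655861 [ 0.5 -0.1 -0.6] [(68, array([  3.9, 432. ,   4. ])), (83, array([  7.4, 431. ,  28. ])), (98, array([ 13., 432.,  17.]))]
```

View pics/p9.png

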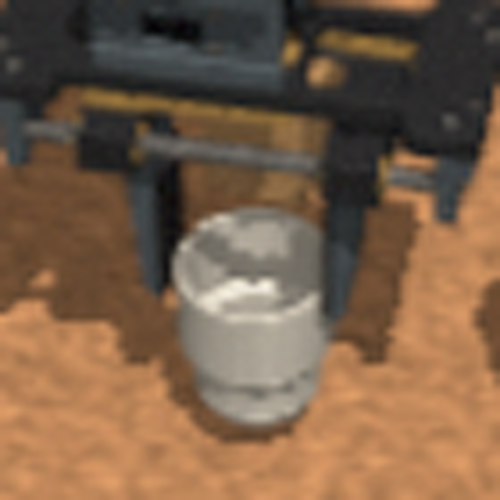

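The cup hangs upright and lifted (side pixel about (261,217)): rim fits z=98 at (432,17), so tips are at cup height 31, good for nesting.

```bash
python3 -c "
from h import *
go(435,10,160);go(570,-200,160);go(688,-237,140);go(688,-237,81)"
```

```text
t 6.8 pos [431.5  14.6  61.2] q [  0.  13. 117.   0.  50.  15.] w 58.7 F [ 0.5 -0.1 -0.6]
turn [-0.   0.  -0.2] shift [ -3.5   4.5 -98.8]
t 6.8 pos [431.5  14.6  61.2] q [  0.  13. 117.   0.  50.  15.] w 58.7 F [ 0.5 -0.1 -0.6]
turn [-0.   0.  -0.2] shift [-172.2  188.6  -98.9]
t 6.8 pos [431.5  14.6  61.2] q [  0.  13. 117.   0.  50.  15.] w 58.7 F [ 0.5 -0.1 -0.6]
turn [-0.   0.  -0.2] shift [-177.9  312.1  -79. ]
t 6.8 pos [431.5  14.6  61.2] q [  0.  13. 117.   0.  50.  15.] w 58.7 F [ 0.5 -0.1 -0.6]
turn [-0.   0.  -0.2] shift [-177.9  312.2  -20. ]
```

Emit:
carry_out(commands=[[0, 0, 0, 0, 0, -30, -1], [0, 0, 0, 0, 0, -70, -1], [0, 0, 0, -15, 15, -99, -1], [0, 0, 0, -40, 42, -99, -1], [0, 0, 0, -68, 72, -99, -1], [0, 0, 0, -96, 102, -99, -1], [0, 0, 0, -124, 132, -99, -1], [0, 0, 0, -150, 160, -99, -1], [0, 0, 0, -170, 190, -99, -1], [0, 0, 0, -174, 225, -95, -1], [0, 0, 0, -176, 260, -90, -1], [0, 0, 0, -177, 290, -85, -1], [0, 0, 0, -178, 306, -80, -1], [0, 0, 0, -178, 312, -79, -1], [0, 0, 0, -178, 312, -79, -1], [0, 0, 0, -178, 312, -79, -1]])

```text
time_s: 8.4
ee_pos: [687.3, -236.8, 140.3]
ee_rot: [-179.9, -0.0, 75.2]
force: [-0.2, -0.2, -0.5]
gripper_width: 58.6
gripper_force: 25.0
```

```bash
python3 - <<'E'
from sil import *
f=grab_frame('side'); t=grab_frame('top')
go(688,-237,81)
p=state()['ee_pos']; print('held',rim('side',f,p[:2],p[2]+37),rim('top',t,p[:2],p[2]+37),'base',rim('side',f,(688,-236),80),rim('top',t,(688,-236),80))
E
```

```text
t 8.5 pos [ 687.5 -236.8  141.1] q [-20.  34.  70.   0.  76.  -5.] w 58.8 F [-0.1  0.1 -0.6]
turn [ 0.  -0.  -0.2] shift [-0.1  0.5 60.1]
held [  18.3  687.5 -235.8] [   6.1  675.5 -238.8] base [  21.5  688.  -235. ] [   7.2  680.  -246. ]
```

The side view puts the held cup within 1 mm of the base cup. Lowering.

Emit:
carry_out(commands=[[0, 0, 0, 0, 0.5, 12, -1], [0, 0, 0, 0, 0.5, 22, -1], [0, 0, 0, 0, 0.5, 32, -1], [0, 0, 0, 0, 0.5, 42, -1], [0, 0, 0, 0, 0.5, 50, -1], [0, 0, 0, 0, 0.5, 55, -1], [0, 0, 0, 0, 0.5, 57, -1], [0, 0, 0, 0, 0.5, 57, -1]])

```text
time_s: 9.3
ee_pos: [688.7, -237.2, 83.2]
ee_rot: [-180.0, -0.0, 75.2]
force: [0.4, 0.0, -1.1]
gripper_width: 58.9
gripper_force: 25.0
```

Not yet in contact. Two millimetres further, then let go and rise.

Emit:
carry_out(commands=[[0, 0, 0, 0, 0, 1, -1], [0, 0, 0, 0, 0, 2, -1], [0, 0, 0, 0, 0, 2, -1]])

```text
time_s: 9.6
ee_pos: [689.0, -237.3, 81.9]
ee_rot: [179.9, -0.0, 75.2]
force: [-0.8, 0.6, 0.3]
gripper_width: 58.8
gripper_force: 25.0
```

Emit:
carry_out(commands=[[0, 0, 0, 0, 0, 0, 0.1], [0, 0, 0, 0, 0, 0, 0.5], [0, 0, 0, 0, 0, 0, 1], [0, 0, 0, 0, 0, 0, 1], [0, 0, 0, 0, 0, 0, 1], [0, 0, 0, 0, 0, 0, 1], [0, 0, 0, 0, 0, -30, 1], [0, 0, 0, 0, 0, -80, 1], [0, 0, 0, 0, 0, -130, 1], [0, 0, 0, 0, 0, -160, 1], [0, 0, 0, 0, 0, -160, 1]])

```text
time_s: 10.7
ee_pos: [691.0, -238.0, 248.3]
ee_rot: [179.3, 0.1, 75.2]
force: [0.8, -0.1, -0.6]
gripper_width: 91.0
gripper_force: 0.0
```

```bash
python3 - <<'E'
from sil import *
f=grab_frame('side')
for z in (115,119,123,130): print(z,rim('side',f,(688,-236),z))
# press poses in counter frame
C=R.from_euler('z',75.4,degrees=True)
w=lambda x,y,z:C.apply([x,y,z])+[645,242.7,0]
d=np.array([.574,0,-.819])
for k in (60,15,-8): print(k,w(*(np.array([0,0,85])-d*k)).round(1))
pre=np.array([0,0,85])-d*60
q=w(*pre); print(w(-150,0,200).round(1))
go(*w(-150,0,210),tilt=45); go(*q,tilt=45)
E
```

```text
115 [  28.9  689.  -233. ]
119 [  28.4  688.  -236. ]
123 [  28.3  687.  -238. ]
130 [  27.8  684.  -243. ]
60 [636.3 209.4 134.1]
15 [642.8 234.4  97.3]
-8 [646.2 247.1  78.4]
[607.2  97.5 200. ]
t 10.75 pos [ 689.8 -237.6  244.6] q [-20.  32.  59.   0.  89.  -5.] w 91.4 F [ 0.5  0.6 -1. ]
turn [ 0.4 45.  -0. ] shift [ 303.  -165.5   33.5]
t 10.75 pos [ 689.8 -237.6  244.6] q [-20.  32.  59.   0.  89.  -5.] w 91.4 F [ 0.5  0.6 -1. ]
turn [ 0.4 45.  -0. ] shift [ 418.6 -166.3  109.3]
```

The stack's rim fits z=119 at (688,-236), exactly over the base, so the first cup is fully down. Going to the counter's front with fingers shut, tilted 43°.

Emit:
carry_out(commands=[[0, 0, 0, 50, -27, 5, -1], [0, 0, 0, 100, -55, 5, -1], [0, 8, 0, 145, -80, 5, -1], [0, 16, 0, 190, -105, 5, -1], [0, 24, 0, 230, -130, 5, -1], [0, 32, 0, 270, -150, 5, -1], [0, 40, 0, 303, -165.5, 5, -1], [0, 43, 0, 303, -165.5, 5, -1], [0, 43, 0, 303, -165.5, 5, -1], [0, 43, 0, 303, -165.5, 5, -1], [0, 43, 0, 303, -165.5, 5, -1], [0, 43, 0, 303, -165.5, 5, -1], [0, 43, 0, 340, -165.8, 40, -1], [0, 43, 0, 380, -166, 75, -1], [0, 43, 0, 418, -166.3, 109, -1], [0, 43, 0, 418, -166.3, 109, -1], [0, 43, 0, 418, -166.3, 109, -1], [0, 43, 0, 418, -166.3, 109, -1]])

```text
time_s: 12.55
ee_pos: [635.5, 208.9, 133.8]
ee_rot: [179.8, -43.0, 75.3]
force: [0.4, -0.8, 1.0]
gripper_width: 0.6
gripper_force: 0.0
```

```bash
python3 - <<'E'
from sil import *
t=grab_frame('top'); s=grab_frame('side')
for k,p in ((10,(641.3,229.9,92.9)) if False else (10,(643.5,237.2,93.2)),(-9,(646.3,247.7,77.6)),(-12,(646.7,249.4,75.2))): print(k); go(*p,tilt=43)
a=cv2.resize(t[90:200,150:300,::-1],(540,396),interpolation=cv2.INTER_CUBIC); cv2.imwrite('pics/p10.png',s[60:260,230:400,::-1])
E
```

```text
10
t 12.65 pos [635.7 208.2 134.2] q [ -5.  25. 102.  53.  57. -22.] w 0.3 F [ 0.4 -0.5 -0.3]
turn [ 0.3 -0.  -0.1] shift [-6.   0.  50.4]
-9
t 12.65 pos [635.7 208.2 134.2] q [ -5.  25. 102.  53.  57. -22.] w 0.3 F [ 0.4 -0.5 -0.3]
turn [ 0.3 -0.  -0.1] shift [-8.7 -0.  69.3]
-12
t 12.65 pos [635.7 208.2 134.2] q [ -5.  25. 102.  53.  57. -22.] w 0.3 F [ 0.4 -0.5 -0.3]
turn [ 0.3 -0.  -0.1] shift [-9.1 -0.1 72.2]
```

Emit:
carry_out(commands=[[0, 0, 0, -3, 0, 25, -1], [0, 0, 0, -6, 0, 50, -1], [0, 0, 0, -7, 0, 56, -1], [0, 0, 0, -7.5, 0, 61, -1], [0, 0, 0, -8, 0, 65, -1], [0, 0, 0, -8.5, 0, 68, -1], [0, 0, 0, -8.5, 0, 68, -1]])

```text
time_s: 13.35
ee_pos: [644.9, 248.0, 77.3]
ee_rot: [180.0, -43.0, 75.2]
force: [-0.1, 0.2, -0.0]
gripper_width: 0.7
gripper_force: 0.0
```

No force where the spring should push 5 N or more. I'll spend the last view here.

```bash
python3 - <<'E'
from h import *
s=state(); p=s['ee_pos']; Rt=rot(s['ee_rot']); o=[]
for n,(u,v) in (('side',(295,120)),('top',(170,115))):
    f=cv2.resize(grab_frame(n)[v:v+70,u:u+70,::-1],(400,400),interpolation=cv2.INTER_CUBIC)
    for q,c in ((p,(0,0,255)),(p+Rt.apply([0,0,-30]),(0,255,0))):
        a=((proj(n,q)[0]-[u,v]+.5)*400/70).astype(int); cv2.circle(f,tuple(map(int,a)),2,c,-1)
    o.append(f)
cv2.imwrite('pics/p10.png',np.hstack(o)); s=state(); print(s['force'].round(2),s['torque'].round(2),s['ee_pos'].round(1))
E
```

```text
[ 0.32  0.42 -0.17] [-0.45  0.17 -0.03] [645.  248.   77.4]
```

View pics/p10.png

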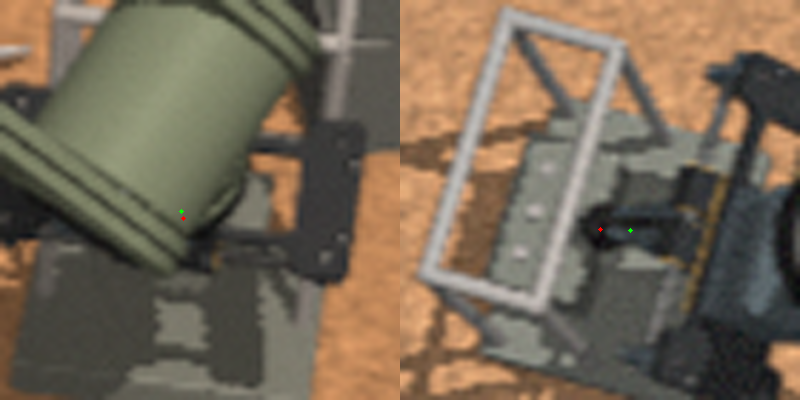

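The top view shows the finger tips stopping short of the cap (595,225 in the crop). All earlier pictures agree with this: the real tips lie about 31 mm behind the reported TCP. That explains the first miss (tips were just above the 68 mm rim) and the rim-edge hold. I'll correct for 31 mm from here.

```bash
cat >> h.py <<'E'
C=R.from_euler('z',75.4,degrees=True)
D=31
def tip(k,tilt,x=0,y=0,z=85):  # TCP (reported) putting real tip k mm off the cap face along its axis
    n=np.array([-.574,0,.819]); a=np.radians(tilt)
    q=np.array([x,y,z])+k*n+D*np.array([np.sin(a),0,-np.cos(a)])
    return C.apply(q)+[645,242.7,0]
E
python3 - <<'E'
from h import *
s=state(); q=C.inv().apply(s['ee_pos']-rot(s['ee_rot']).apply([0,0,D])-[645,242.7,0]); print('tip now, counter frame',q.round(1))
for k in (15,3,0,-6,-12): print(k); go(*tip(k,43),tilt=43)
E
```

```text
tip now, counter frame [-16.    1.5 100.1]
15
t 13.45 pos [645.  248.   77.4] q [ -1.  30. 104.  58.  51. -26.] w 0.7 F [ 0.3  0.4 -0.2]
turn [ 0.2 -0.  -0.1] shift [3.5 1.4 7.1]
3
t 13.45 pos [645.  248.   77.4] q [ -1.  30. 104.  58.  51. -26.] w 0.7 F [ 0.3  0.4 -0.2]
turn [ 0.2 -0.  -0.1] shift [ 1.8  1.3 19. ]
0
t 13.45 pos [645.  248.   77.4] q [ -1.  30. 104.  58.  51. -26.] w 0.7 F [ 0.3  0.4 -0.2]
turn [ 0.2 -0.  -0.1] shift [ 1.4  1.3 21.9]
-6
t 13.45 pos [645.  248.   77.4] q [ -1.  30. 104.  58.  51. -26.] w 0.7 F [ 0.3  0.4 -0.2]
turn [ 0.2 -0.  -0.1] shift [ 0.6  1.3 27.9]
-12
t 13.45 pos [645.  248.   77.4] q [ -1.  30. 104.  58.  51. -26.] w 0.7 F [ 0.3  0.4 -0.2]
turn [ 0.2 -0.  -0.1] shift [-0.2  1.3 33.8]
```

Emit:
carry_out(commands=[[0, 0, 0, 2, 1.3, 10, -1], [0, 0, 0, 1.8, 1.3, 18, -1], [0, 0, 0, 1, 1.3, 23, -1], [0, 0, 0, 0.6, 1.3, 27, -1], [0, 0, 0, 0.6, 1.3, 27, -1]])

```text
time_s: 13.95
ee_pos: [650.5, 266.5, 57.3]
ee_rot: [-179.9, -43.0, 75.2]
force: [-2.1, -2.6, 3.5]
gripper_width: 0.2
gripper_force: 1.9
```

The spring pushes back with 4.8 N. Pressing on in small steps.

Emit:
carry_out(commands=[[0, 0, 0, -0.4, 0, 3, -1], [0, 0, 0, -0.8, 0, 6, -1], [0, 0, 0, -1, 0, 7, -1], [0, 0, 0, -1, 0, 7, -1]])

```text
time_s: 14.35
ee_pos: [651.5, 270.1, 51.9]
ee_rot: [-180.0, -43.0, 75.2]
force: [-2.2, -2.8, 3.7]
gripper_width: 0.4
gripper_force: 3.0
```

Emit:
carry_out(commands=[[0, 0, 0, -0.2, 0, 1.5, -1], [0, 0, 0, -0.4, 0, 3, -1], [0, 0, 0, -0.4, 0, 3, -1]])

```text
time_s: 14.65
ee_pos: [652.0, 271.7, 49.5]
ee_rot: [-180.0, -43.0, 75.2]
force: [-3.5, -3.6, 5.9]
gripper_width: 0.6
gripper_force: 3.6
```

Emit:
carry_out(commands=[[0, 0, 0, -0.2, 0, 1.5, -1], [0, 0, 0, -0.3, 0, 2.5, -1], [0, 0, 0, -0.3, 0, 2.5, -1]])

```text
time_s: 14.95
ee_pos: [652.2, 272.4, 48.5]
ee_rot: [179.9, -43.0, 75.3]
force: [-6.5, -10.3, 13.1]
gripper_width: 0.5
gripper_force: 8.1
```

18 N and stalled: on the stop. Now withdraw along the axis, letting it spring back, and compute the trip to the second cup.

Emit:
carry_out(commands=[[0, 0, 0, 1, 0, -8, -1], [0, 0, 0, 3, 0, -20, -1], [0, 0, 0, 6, 0, -45, -1], [0, 0, 0, 10, 0, -90, -1], [0, 0, 0, 10, 0, -140, -1], [0, 0, 0, 10, 0, -180, -1], [0, 0, 0, 10, 0, -180, -1]])

```text
time_s: 15.65
ee_pos: [626.1, 158.4, 190.6]
ee_rot: [179.2, -43.0, 75.5]
force: [0.3, -0.3, 0.0]
gripper_width: 0.3
gripper_force: 0.0
```

```bash
python3 - <<'E'
from h import *
go(560,-130,240); go(471.5,-318,140)
E
```

```text
t 15.65 pos [626.1 158.4 190.6] q [-10.  21.  99.  49.  65. -19.] w 0.3 F [ 0.3 -0.3  0. ]
turn [  0.7 -43.   -0.2] shift [-182.4   11.4 -237.9]
t 15.65 pos [626.1 158.4 190.6] q [-10.  21.  99.  49.  65. -19.] w 0.3 F [ 0.3 -0.3  0. ]
turn [  0.7 -43.   -0.2] shift [-399.9  -26.2 -304.7]
```

Emit:
carry_out(commands=[[0, -8, 0, -30, 2, -40, 1], [0, -16, 0, -60, 4, -80, 1], [0, -24, 0, -90, 6, -120, 1], [0, -32, 0, -121, 7, -160, 1], [0, -40, 0, -150, 9, -200, 1], [0.4, -43, 0, -182, 11, -238, 1], [0.4, -43, 0, -182, 11, -238, 1], [0.4, -43, 0, -225, 4, -251, 1], [0.4, -43, 0, -270, -4, -265, 1], [0.4, -43, 0, -315, -12, -279, 1], [0.4, -43, 0, -360, -19, -292, 1], [0.4, -43, 0, -400, -26, -304.7, 1], [0.4, -43, 0, -400, -26, -304.7, 1], [0.4, -43, 0, -400, -26, -304.7, 1], [0.4, -43, 0, -400, -26, -304.7, 1]])

```text
time_s: 17.15
ee_pos: [471.5, -314.5, 135.8]
ee_rot: [-179.7, -0.1, 75.4]
force: [0.4, -0.4, 0.7]
gripper_width: 91.2
gripper_force: 0.0
```

```bash
python3 - <<'E'
from sil import *
go(471.5,-318,8)
f=grab_frame('side')
print(rim('side',f,(471,-317),68), rim('side',f,(688,-236),119))
E
```

```text
t 17.15 pos [ 471.5 -314.5  135.8] q [-35.  20.  94.  -0.  66. -20.] w 91.2 F [ 0.4 -0.4  0.7]
turn [-0.3 -0.1  0. ] shift [ -3.5   1.6 127.8]
[  28.9  471.  -317. ] [  28.3  688.  -236. ]
```

Emit:
carry_out(commands=[[0, 0, 0, -3.2, 1.3, 45, 1], [0, 0, 0, -3.2, 1.3, 90, 1], [0, 0, 0, -3.2, 1.3, 115, 1], [0, 0, 0, -3.2, 1.3, 128, 1], [0, 0, 0, -3.2, 1.3, 128, 1], [0, 0, 0, -3.2, 1.3, 128, -1], [0, 0, 0, -3.2, 1.3, 128, -1], [0, 0, 0, -3.2, 1.3, 128, -1], [0, 0, 0, -3.2, 1.3, 128, -1], [0, 0, 0, -3.2, 1.3, 128, -1], [0, 0, 0, -3.2, 1.3, 128, -1], [0, 0, 0, -3.2, 1.3, 128, -1]], force=25)

```text
time_s: 18.4
ee_pos: [470.6, -319.2, 8.6]
ee_rot: [-179.7, 0.0, 75.4]
force: [-0.5, 0.1, 5.1]
gripper_width: 59.3
gripper_force: 25.0
```

```bash
python3 - <<'E'
from h import *
go(471.5,-318,180); go(688,-237,170)
E
```

```text
t 18.4 pos [ 470.6 -319.2    8.6] q [-35.  27. 103.  -0.  50. -20.] w 59.3 F [-0.5  0.1  5.1]
turn [-0.3  0.  -0. ] shift [   1.3   -0.3 -171.4]
t 18.4 pos [ 470.6 -319.2    8.6] q [-35.  27. 103.  -0.  50. -20.] w 59.3 F [-0.5  0.1  5.1]
turn [-0.3  0.  -0. ] shift [ 134.4  188.8 -162.4]
```

Emit:
carry_out(commands=[[0, 0, 0, 0, 0, -15, -1], [0, 0, 0, 0, 0, -45, -1], [0, 0, 0, 0, 0, -85, -1], [0, 0, 0, 0, 0, -125, -1], [0, 0, 0, 4, 5, -155, -1], [0, 0, 0, 20, 28, -165, -1], [0, 0, 0, 41, 58, -165, -1], [0, 0, 0, 62, 88, -165, -1], [0, 0, 0, 83, 118, -165, -1], [0, 0, 0, 104, 147, -162, -1], [0, 0, 0, 121, 170, -155, -1], [0, 0, 0, 131, 184, -145, -1], [0, 0, 0, 134.4, 188.8, -140, -1], [0, 0, 0, 134.4, 188.8, -140, -1], [0, 0, 0, 134.4, 188.8, -140, -1]])

```text
time_s: 19.9
ee_pos: [686.4, -237.5, 146.5]
ee_rot: [-179.6, 0.0, 75.3]
force: [0.2, 0.2, -0.3]
gripper_width: 59.1
gripper_force: 25.0
```

```bash
python3 - <<'E'
from sil import *
f=grab_frame('side')
go(688,-237,98.6)
p=state()['ee_pos']; z=p[2]-8.6+68
print('held',rim('side',f,p[:2],z),'at TCP',p.round(1),'stack',rim('side',f,(688,-236),119))
E
```

```text
t 19.95 pos [ 686.6 -237.6  147.1] q [-20.  34.  69.  -0.  78.  -5.] w 59.1 F [ 1.1  0.2 -0.2]
turn [-0.4  0.  -0.1] shift [ 1.   1.5 48.5]
held [  19.9  686.6 -236.6] at TCP [ 686.6 -237.6  147.1] stack [  21.8  687.  -236. ]
```

Emit:
carry_out(commands=[[0, 0, 0, 0.8, 0.8, 10, -1], [0, 0, 0, 0.8, 0.8, 19, -1], [0, 0, 0, 0.8, 0.8, 28, -1], [0, 0, 0, 0.8, 0.8, 36, -1], [0, 0, 0, 0.8, 0.8, 42, -1], [0, 0, 0, 0.8, 0.8, 46, -1], [0, 0, 0, 0.8, 0.8, 48, -1], [0, 0, 0, 0.8, 0.8, 48, -1]])

```text
time_s: 20.75
ee_pos: [688.6, -236.1, 99.0]
ee_rot: [-179.7, -0.0, 75.4]
force: [-0.5, -1.1, -0.3]
gripper_width: 59.1
gripper_force: 25.0
```

Emit:
carry_out(commands=[[0, 0, 0, 0, 0, 0.7, -1], [0, 0, 0, 0, 0, 1, -1], [0, 0, 0, 0, 0, 1, 0.1], [0, 0, 0, 0, 0, 1, 0.5], [0, 0, 0, 0, 0, 1, 1], [0, 0, 0, 0, 0, 1, 1], [0, 0, 0, 0, 0, 1, 1], [0, 0, 0, 0, 0, 1, 1], [0, 0, 0, 0, 0, -30, 1], [0, 0, 0, 0, 0, -70, 1], [0, 0, 0, 0, 0, -115, 1], [0, 0, 0, 0, 0, -146, 1], [0, 0, 0, 0, 0, -146, 1]])

```text
time_s: 22.05
ee_pos: [691.5, -237.1, 251.1]
ee_rot: [179.7, 0.0, 75.4]
force: [-0.2, -0.5, 0.7]
gripper_width: 91.1
gripper_force: 0.0
```

```bash
python3 - <<'E'
from sil import *
f=grab_frame('side')
for z in (153,158,163): print(z,rim('side',f,(688,-236),z))
w=lambda x,y,z:C.apply([x,y,z])+[645,242.7,0]
go(*w(-150,0,240),tilt=43); go(*tip(20,43),tilt=43)
E
```

```text
153 [  30.8  689.  -231. ]
158 [  31.  687. -235.]
163 [  30.3  686.  -239. ]
t 22.1 pos [ 690.3 -236.7  247.7] q [-20.  32.  58.  -0.  90.  -5.] w 91.3 F [ 0.1 -0.2  0.1]
turn [-0. 43. -0.] shift [ 302.5 -164.8    7.6]
t 22.1 pos [ 690.3 -236.7  247.7] q [-20.  32.  58.  -0.  90.  -5.] w 91.3 F [ 0.1 -0.2  0.1]
turn [-0. 43. -0.] shift [ 462.2 -164.8  168.8]
```

The second cup's rim fits z=158 over the base, so it is fully nested. Back to the plunger.

Emit:
carry_out(commands=[[0, 0, 0, 50, -27, 3, -1], [0, 0, 0, 100, -55, 3, -1], [0, 8, 0, 145, -80, 3, -1], [0, 16, 0, 190, -105, 3, -1], [0, 24, 0, 230, -130, 3, -1], [0, 32, 0, 270, -150, 3, -1], [0, 40, 0, 302, -165, 7, -1], [0, 43, 0, 302, -165, 7, -1], [0, 43, 0, 302, -165, 7, -1], [0, 43, 0, 302, -165, 7, -1], [0, 43, 0, 302, -165, 7, -1], [0, 43, 0, 330, -165, 36, -1], [0, 43, 0, 360, -165, 66, -1], [0, 43, 0, 390, -165, 96, -1], [0, 43, 0, 420, -165, 126, -1], [0, 43, 0, 445, -165, 151, -1], [0, 43, 0, 460, -165, 167, -1], [0, 43, 0, 460, -165, 167, -1], [0, 43, 0, 460, -165, 167, -1]])

```text
time_s: 24.0
ee_pos: [645.3, 250.9, 79.2]
ee_rot: [-179.6, -43.0, 75.1]
force: [0.9, -0.0, 0.1]
gripper_width: 0.3
gripper_force: 0.0
```

```bash
python3 - <<'E'
from h import *
go(650.5,266.5,57.3,tilt=43); go(652.2,272.4,48.5,tilt=43)
E
```

```text
t 24.0 pos [645.3 250.9  79.2] q [ -0.  30. 103.  57.  52. -25.] w 0.3 F [ 0.9 -0.   0.1]
turn [-0.2 -0.  -0.2] shift [-3.   1.2 27.2]
t 24.0 pos [645.3 250.9  79.2] q [ -0.  30. 103.  57.  52. -25.] w 0.3 F [ 0.9 -0.   0.1]
turn [-0.2 -0.  -0.2] shift [-4.5  1.4 37.8]
```

Emit:
carry_out(commands=[[0, 0, 0, -1.5, 1.2, 14, -1], [0, 0, 0, -2.5, 1.2, 22, -1], [0, 0, 0, -3, 1.2, 27, -1], [0, 0, 0, -3.6, 1.3, 31, -1], [0, 0, 0, -4, 1.3, 34, -1], [0, 0, 0, -4.4, 1.4, 36.5, -1], [0, 0, 0, -4.5, 1.4, 38, -1], [0, 0, 0, -4.5, 1.4, 38, -1], [0, 0, 0, -4.5, 1.4, 38, -1]])

```text
time_s: 24.9
ee_pos: [652.0, 271.7, 48.3]
ee_rot: [-179.6, -43.0, 75.1]
force: [-2.1, -5.9, 5.0]
gripper_width: 0.3
gripper_force: 3.8
```

8.0 N, just reaching the stop. A little more to be sure.

Emit:
carry_out(commands=[[0, 0, 0, -0.2, 0, 1.5, -1], [0, 0, 0, -0.3, 0, 2.5, -1], [0, 0, 0, -0.3, 0, 2.5, -1]])

```text
time_s: 25.2
ee_pos: [652.2, 272.0, 47.9]
ee_rot: [-179.7, -43.0, 75.2]
force: [-6.9, -16.3, 15.5]
gripper_width: 0.4
gripper_force: 11.6
```

On the stop (23 N, stalled). Withdraw clear.

Emit:
carry_out(commands=[[0, 0, 0, 1, 0, -8, -1], [0, 0, 0, 3, 0, -20, -1], [0, 0, 0, 6, 0, -45, -1], [0, 0, 0, 10, 0, -90, -1], [0, 0, 0, 10, 0, -140, -1], [0, 0, 0, 10, 0, -180, -1], [0, 0, 0, 10, 0, -180, -1], [0, 0, 0, 10, 0, -180, -1], [0, 0, 0, 10, 0, -180, -1]])

```text
time_s: 26.1
ee_pos: [622.5, 162.7, 182.7]
ee_rot: [-179.3, -43.0, 74.9]
force: [0.5, 0.0, -0.6]
gripper_width: 0.3
gripper_force: 0.0
```

```bash
python3 - <<'E'
from sil import *
from workcell import workorder
f=grab_frame('side'); r=rim('side',f,(688,-236),158); print(r, state()['force'].round(1))
if np.hypot(r[1]-688,r[2]+236)<5: print(workorder.job_done())
E
```

```text
[  27.2  687.  -235. ] [ 0.2 -0.4  0.6]
the job is handed in; nothing more can be done
None
```

Job handed in at about 26 s: both loose cups are nested upright on the pad cup, the plunger was pressed to its stop after each one and released, and the arm is clear; the hand-in returned no verdict.

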